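# Crib-stack wax bars on the pull-out cooling tray

### The job

Pull the cooling tray all the way out of the rack to its stop, then stack the four wax bars on it crosswise so that air gets round them: the two ochre bars flat across the two grey bearers, centred, one over the front pair of red marks and one over the rear pair, and then the two blue bars flat across the ochre ones, centred, one straight above each bearer. Leave the tower standing with the tray still fully out, and do not disturb the wax patterns and the scraper lying around.

Things in the scene. Friction and masses are not known exactly. Their poses are not given: they have to be found in the camera images.
- rack_front (a point): middle of the front edge of the deck (92 mm above the bench) of a low green steel rack fixed on the bench, 240 mm wide (y), running 270 mm back from here along x; its open front faces its own -x, roughly towards the robot; the tray slides out along -x
- tray (a joint): travel of the tray, m: 0 pushed in, 0.210 fully out at its stop; starts 30 to 70 mm out; slides with about 3 N of friction and stays where left. The tray is a white pan with a blue rim, 190 mm wide, 250 mm deep, its floor 16 mm and its rim 30 mm above the bench
- tray_handle (a point): middle of the tray's pull handle: a level steel bar of 10 mm diameter, 100 mm long along the tray's y, 60 mm above the bench and 50 mm in front of the tray's front edge, clear below and behind, so that it can be hooked or pinched from above; moves with the tray; axes as the rack's
- crib (a point): centre of the tower's place, level with the bearers' tops (40 mm above the bench), 90 mm behind the tray's front edge; moves with the tray, axes as the rack's. Two grey bearers are fixed in the tray, each 160 mm long along x, 20 wide, 24 high, centred at y = -42 and +42 mm from here; each has two red marks, at x = -42 mm (front) and +42 mm (rear)
- ochre1: ochre wax bar, a flat slat 150 x 30 x 18 mm, 75 g, lying flat on the bench at the start; origin at its centre, x along its length, z up through its thickness
- ochre2: ochre, like ochre1, wax bar, a flat slat 150 x 30 x 18 mm, 75 g, lying flat on the bench at the start; origin at its centre, x along its length, z up through its thickness
- blue1: blue wax bar, a flat slat 150 x 30 x 18 mm, 75 g, lying flat on the bench at the start; origin at its centre, x along its length, z up through its thickness
- blue2: blue, like blue1, wax bar, a flat slat 150 x 30 x 18 mm, 75 g, lying flat on the bench at the start; origin at its centre, x along its length, z up through its thickness
- pattern1: bystander: ochre wax valve-body pattern, a round flanged body 92 mm across and 58 mm high with three side stubs; origin under its centre
- pattern2: bystander: second such wax pattern; origin under its centre
- scraper: bystander: hand scraper like a spatula, 150 mm long, lying on the bench near the robot
Not all that is in view belongs to the job. What is shaped like the ochre1 but green or white is not meant.

How it is judged:
By the outcome, as a careful person would: the job done as asked, in the order asked, and still so for the second after the job is handed in, with the robot touching nothing.
It also fails if it takes over 72 s, if anything falls off the work surface, if the arm or the gripper's body presses on something with over 40 N, if the wrist force passes 120 N, or if a joint passes its speed limit or range.

### The arm

A 6-joint arm with a two-finger parallel gripper is mounted at the origin on the work surface. World frame = base frame: x ahead of the robot, y to its left, z up, the work surface at z = 0. Lengths are in mm, angles in degrees, forces in N, time in s.
With the tool pointing down it reaches from about 350 to 850 mm from the base axis. Payload 8.1 kg.
Tool frame: the origin (TCP) lies between the finger pads; the fingertips stand 19 mm ahead of it and the grasp point (between the pads) is the TCP (nose_length is the distance from the TCP to the fingertips, in mm); y points along the fingers, x is the direction in which the jaws open and shut, and the axes are right-handed (so a half turn about y gives the same grasp; the last joint's range is limited). The gripper opens to 85 mm and grips with 20 to 120 N. Pads are 22 mm wide; open, the fingers measure 114 mm over their backs; the gripper's body (76 mm by 85 mm) begins 54 mm behind the grasp point. The pads swing forward as they close: fully open they stand 13 mm farther back than shut.
Start: joints at [67.242, 7.471, 85.268, -0, 87.261, -4.893], TCP at [184.042, 571.081, 250.292] pointing down, gripper open.
Joint ranges: [-169.43, 169.43], [-51.17, 129.36], [1.28, 143.12], [-76.62, 256.62], [0, 156.53], [-152.29, 152.29]. Speed limits (degrees/s): [136.94, 136.94, 159.86, 180, 180, 180].

### API

Orientations are given as [roll, pitch, yaw] about the fixed x, y, z axes, in that order (R = Rz(yaw) Ry(pitch) Rx(roll)).
In Python, from bench import sense, snapshot, camera_info, hand_in, nose_length gives the robot as it stands.
- The arm moves only by the tool arm_command, never from a script. Its argument "commands" is a list of rows, each a list of 3 entries, a list of its own where there are three numbers: the opening in per cent of the stroke, from 0 (shut) to 100 (fully open), then the shift along the world's x, y, z in units of 30 mm (1.0 is 30 mm), then the turn, a rotation vector about the world's x, y, z in degrees. A call has 1 to 5 rows; each row shifts and turns the pose as measured when the row begins; what a row does not reach is not made up. A row lasts 1/12 s, in which the tool goes at most 41.7 mm and 7.16 degrees, less where a joint would pass 70% of its speed; a pose out of reach is approached as far as the arm can. A call is refused whole if a number of a shift passes 1 or a number of a turn 7.16, either way. A call with a gripper value outside its range is refused whole. The fingers move at their own pace and stop on an object; "force" is the grip in N (left out, the last holds). Time passes only in rows, so rows that do not move let the fingers close. It gives the time, the measured TCP pose, the force and the opening at its end, in the units of the state.
- sense(): the state, without advancing time (a new reading comes with each control period).
- snapshot(name): name is "side" or "top" or "wrist"; returns the picture (420x560x3 uint8, blue, green, red); there is no depth.
- camera_info(name): a dict with "fx", "fy", "cx", "cy" (pixels), "rvec" (rotation vector, rad) and "tvec" (3), from world to camera coordinates, as OpenCV has them; the wrist camera has in their place "hand_eye" (4x4, takes a point from camera to tool coordinates, whose origin is the TCP and whose axes are the tool frame's). Camera axes: x right, y down, z forward; pixel columns grow to the right and rows downward; lengths in mm; the calibration is good to about 2 mm. The wrist camera is an equidistant fisheye: a pixel r from the principal point sees the ray r / f radians off the axis. A picture is of the moment at which its call begins: read the wrist's pose just before it. camera_info takes no time and is no camera call.
- hand_in(): hands the job in, once; it reports no verdict.
The state is a dict: "time": time; "joint_pos": joint angles; "qd": joint speeds; "joint_efforts": joint torques, N m; "tool_pos": TCP position; "tcp_rot": TCP orientation; "ft_force": force on the tool from outside, world axes, zero at the start; "wrist_torque": the same for the moment, N m; "finger_gap": finger opening in mm.
Only numpy, scipy, OpenCV 4.12 (cv2) and the standard library are available. Lean on these libraries where they do the work, as an engineer would, in place of code of your own. Each camera call takes 0.05 s, during which the arm holds its last target. There are 200 camera calls.

## Working session

There is one attempt and no reset: what is moved stays moved. The work goes in short steps, Python scripts to look and compute and a tool call to move; the robot and the scene stay as the last step left them, time stands still between calls to the robot, and variables do not carry over. Pictures are saved under pics/ and viewed, about 8 in all and at most 12, crops included, and the job is handed in when it is done.

Besides the shell and the picture viewer there is one more tool, called as a command line: name --argument value ..., lists and objects as JSON in quotes. arm_command: Moves the arm, as the interface text tells. Its arguments: {"type":"object","properties":{"commands":{"type":"array"},"force":{"type":"number"}},"required":["commands"]}

```bash
ls; mkdir -p pics; python3 - <<'E'
from bench import *
import cv2
print(sense())
for n in("top","side","wrist"):
    print(n,camera_info(n)); im=snapshot(n); cv2.imwrite(f"pics/{n}0.png",im)
print(nose_length)
E
```

```text
pics
{'time': 0.0, 'joint_pos': array([ 6.72434770e+01,  7.51505576e+00,  8.53300106e+01,  1.24243029e-03,
        8.72603476e+01, -4.89251206e+00]), 'qd': array([ 0.02188587,  0.03107376,  0.03856196,  0.07843822, -0.11449877,
       -0.00330313]), 'joint_efforts': array([-3.15662321e-03, -5.69404614e+01, -5.00545478e+01, -5.64530455e-04,
        1.46719714e-02,  1.06127305e-05]), 'tool_pos': array([183.82286095, 570.60991723, 249.23792483]), 'tcp_rot': array([-89.98977321,   0.10492398,  72.13593792]), 'ft_force': array([-0.85492656,  0.46512061,  0.36333475]), 'wrist_torque': array([ 0.0273379 ,  0.02560362, -0.04310284]), 'finger_gap': 85.3549656594709}
top {'fx': 533.7170645177695, 'fy': 533.7170645177695, 'cx': 276.14283633548007, 'cy': 206.7176231786352, 'rvec': array([ 2.12131507, -2.11804056,  0.17334369]), 'tvec': array([ -88.41832137,  588.65244491, 1277.53184736])}
side {'fx': 473.7478672820794, 'fy': 473.7478672820794, 'cx': 287.24326948555716, 'cy': 211.62423005262548, 'rvec': array([ 2.25576579, -0.78738483,  0.32460753]), 'tvec': array([-518.07196744,  264.94720295, 1110.88210408])}
wrist {'fx': 325.19226210127806, 'fy': 325.19226210127806, 'cx': 282.21692816805216, 'cy': 211.98545270968455, 'hand_eye': array([[ 9.99999888e-01, -2.95718787e-05,  4.72615995e-04,
        -3.36106267e-01],
       [-4.62884436e-04, -2.71578337e-01,  9.62416226e-01,
        -1.24325437e+02],
       [ 9.98918102e-05, -9.62416337e-01, -2.71578321e-01,
         6.84988551e+01],
       [ 0.00000000e+00,  0.00000000e+00,  0.00000000e+00,
         1.00000000e+00]])}
19.0
```

View pics/top0.png

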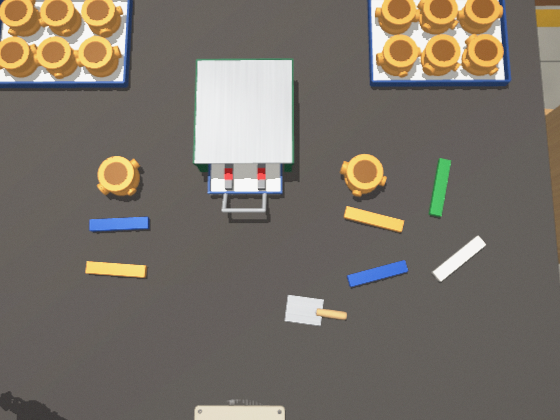

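View pics/side0.png

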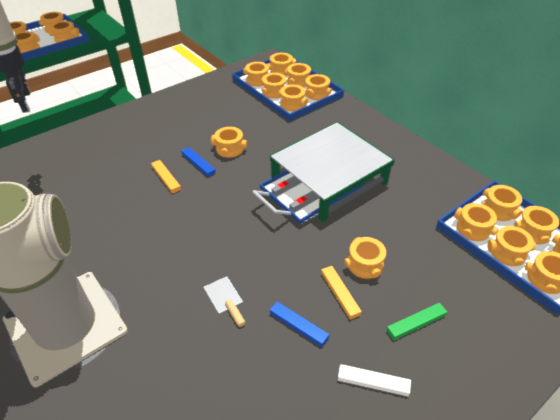

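```bash
cat > h.py <<'E'
import cv2, numpy as np
from bench import *
from scipy.spatial.transform import Rotation as R
def cam(n):
    c=camera_info(n); K=np.array([[c['fx'],0,c['cx']],[0,c['fy'],c['cy']],[0,0,1]]); return K,R.from_rotvec(c['rvec']).as_matrix(),np.array(c['tvec'])
def cast(n,px,z):
    K,r,t=cam(n); px=np.atleast_2d(np.float64(px)); C=-r.T@t
    d=(np.c_[px,np.ones(len(px))]@np.linalg.inv(K).T)@r
    return C+d*((z-C[2])/d[:,2])[:,None]
def proj(n,P):
    K,r,t=cam(n); q=(np.atleast_2d(P)@r.T+t)@K.T; return q[:,:2]/q[:,2:]
HSV=dict(ochre=((12,120,120),(28,255,255)),blue=((105,120,80),(125,255,255)),red=((0,150,120),(8,255,255)))
def mask(im,c): return cv2.inRange(cv2.cvtColor(im,cv2.COLOR_BGR2HSV),*map(np.array,HSV[c]))
def blobs(im,c,amin):
    cs=cv2.findContours(mask(im,c),cv2.RETR_EXTERNAL,cv2.CHAIN_APPROX_NONE)[0]
    return [k for k in cs if cv2.contourArea(k)>amin]
def rects(n,im,c,z,amin=300):
    """bar-like blobs: centre, yaw, size on plane z (contour cast first)"""
    out=[]
    for k in blobs(im,c,amin):
        P=cast(n,k[:,0,:],z)[:,:2].astype(np.float32); b=cv2.boxPoints(cv2.minAreaRect(P))
        e=[b[1]-b[0],b[2]-b[1]]; e=max(e,key=np.linalg.norm); L=np.linalg.norm(e)
        s=sorted([np.linalg.norm(b[1]-b[0]),np.linalg.norm(b[2]-b[1])])
        out.append((b.mean(0).round(1),round(np.degrees(np.arctan2(e[1],e[0]))%180,1),np.round(s,1),k[:,0].mean(0).round()))
    return out
E
python3 - <<'E'
from h import *
im={n:cv2.imread(f"pics/{n}0.png") for n in("top","side")}
for n in im:
  for c in("ochre","blue"):
    for r in rects(n,im[n],c,14): 
      if 100<r[2][1]<200 and r[2][0]<60: print(n,c,*r)
for n in im:
  for k in blobs(im[n],"red",5): print(n,"red",k[:,0].mean(0),cast(n,k[:,0].mean(0),40)[0].round(1))
t=im["top"]
big=cv2.resize(t[30:220,185:305],None,fx=5,fy=5,interpolation=cv2.INTER_CUBIC)[:, :]
cv2.imwrite("pics/c1.png",cv2.resize(t[40:220,180:310],None,fx=3.3,fy=3.3,interpolation=cv2.INTER_CUBIC))
print(proj("top",[[0,0,0]]))
E
```

```text
top ochre [435.9 317.8] 85.9 [ 31.7 154.6] [116. 269.]
top ochre [ 565.  -334.9] 75.6 [ 32.7 151.9] [374. 219.]
top blue [ 427.2 -339.9] 104.9 [ 31.  152.1] [377. 273.]
top blue [551.5 317.2] 92.8 [ 32.2 151.9] [119. 224.]
side ochre [ 560.5 -335.9] 75.5 [ 38.2 159.6] [341. 292.]
side ochre [431.3 313.5] 86.0 [ 36.7 169.6] [166. 176.]
side blue [ 422.7 -340.9] 105.0 [ 38.3 154.3] [299. 324.]
side blue [545.7 312.3] 92.8 [ 39.6 167.4] [198. 161.]
top red [261.         173.43333333] [677.1 -48.5  40. ]
top red [228.         173.25806452] [677.7  35.7  40. ]
side red [301.23809524 199.38095238] [674.5 -48.6  40. ]
side red [282.80952381 183.95238095] [673.7  35.5  40. ]
[[239.20413533 452.64014603]]
```

View pics/c1.png

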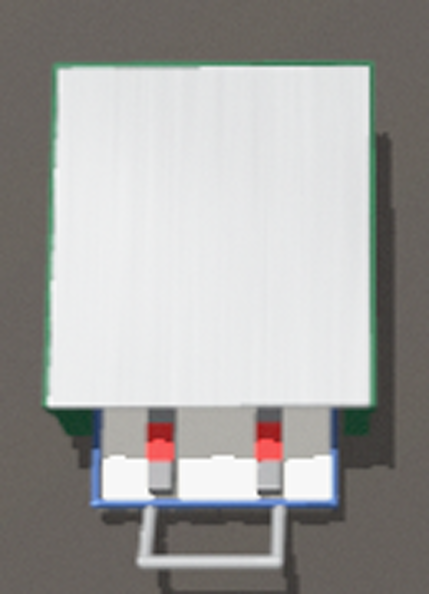

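```bash
python3 - <<'E'
from h import *
t=lambda x,y:((x+.5)/3.3+180-.5,(y+.5)/3.3+40-.5)
print("handle",cast("top",[t(140,562),t(284,562)],60).round(1))
print("rim front",cast("top",[t(97,503),t(336,503)],30).round(1))
print("deck front",cast("top",[t(46,408),t(375,407)],92).round(1))
print("deck rear",cast("top",[t(55,64),t(374,63)],92).round(1))
E
```

```text
handle [[579.2  46.4  60. ]
 [579.3 -61.8  60. ]]
rim front [[ 630.8   84.3   30. ]
 [ 630.7 -100.6   30. ]]
deck front [[ 690.1  115.2   92. ]
 [ 690.5 -129.9   92. ]]
deck rear [[ 964.4  116.6   92. ]
 [ 964.1 -129.9   92. ]]
```

arm_command --commands '[[100, [0.65, -0.95, 0], [0, 0, -7]], [100, [0.65, -0.95, 0], [0, 0, -7]], [100, [0.65, -0.95, 0], [0, 0, -7]], [100, [0.65, -0.95, 0], [0, 0, -7]], [100, [0.65, -0.95, 0], [0, 0, -7]]]' --force 40

```text
time: 0.57
tool_pos: [278.7, 426.6, 245.9]
tcp_rot: [-89.9, 0.3, 36.7]
ft_force: [0.4, -0.3, 0.4]
finger_gap: 85.2
```

arm_command --commands '[[100, [0.67, -0.96, -0.3], [0, 0, -7]], [100, [0.67, -0.96, -0.3], [0, 0, -7]], [100, [0.67, -0.96, -0.3], [0, 0, -7]], [100, [0.67, -0.96, -0.3], [0, 0, -7]], [100, [0.67, -0.96, -0.3], [0, 0, -7]]]'

```text
time: 0.98
tool_pos: [382.5, 275.8, 201.1]
tcp_rot: [-89.8, 0.1, 0.8]
ft_force: [0.8, -0.0, -0.0]
finger_gap: 85.6
```

arm_command --commands '[[50, [0.67, -0.96, -0.3], [0, 0, -1.7]], [50, [0.67, -0.96, -0.3], [0, 0, 0]], [50, [0.67, -0.96, -0.3], [0, 0, 0]], [50, [0.67, -0.96, -0.3], [0, 0, 0]], [50, [0.67, -0.96, -0.3], [0, 0, 0]]]'

```text
time: 1.4
tool_pos: [485.7, 123.2, 153.6]
tcp_rot: [-89.8, 0.0, -1.5]
ft_force: [0.4, 0.8, 0.0]
finger_gap: 43.0
```

arm_command --commands '[[50, [0.67, -0.96, -0.3], [0, 0, 0]], [50, [0.67, -0.96, -0.3], [0, 0, 0]], [50, [0.67, -0.96, 0], [0, 0, 0]], [50, [0.67, -0.96, 0], [0, 0, 0]], [50, [0, 0, 0], [0, 0, 0]]]'

```text
time: 1.82
tool_pos: [568.8, -4.2, 130.4]
tcp_rot: [-89.9, 0.3, -1.8]
ft_force: [1.1, 0.8, 0.6]
finger_gap: 42.6
```

arm_command --commands '[[50, [0.35, -0.07, -0.6], [0, 0, 1.8]], [50, [0, 0, -0.8], [0, 0, 0]], [50, [0, 0, -0.85], [0, 0, 0]], [50, [0, 0, 0], [0, 0, 0]], [0, [0, 0, 0], [0, 0, 0]]]'

```text
time: 2.23
tool_pos: [581.0, -10.1, 60.9]
tcp_rot: [-89.9, 0.2, -0.3]
ft_force: [0.5, 0.3, 0.0]
finger_gap: 32.1
```

arm_command --commands '[[0, [0, 0, 0], [0, 0, 0]], [0, [0, 0, 0], [0, 0, 0]], [0, [0, 0, 0], [0, 0, 0]], [0, [0, 0, 0], [0, 0, 0]]]'

```text
time: 2.57
tool_pos: [579.9, -9.6, 61.8]
tcp_rot: [-89.9, 0.3, -0.2]
ft_force: [3.1, -2.3, -11.4]
finger_gap: 8.3
```

arm_command --commands '[[0, [-0.3, 0, 0], [0, 0, 0]], [0, [-0.5, 0, 0], [0, 0, 0]], [0, [-0.6, 0, 0], [0, 0, 0]], [0, [-0.6, 0, 0], [0, 0, 0]], [0, [-0.6, 0, 0], [0, 0, 0]]]'

```text
time: 2.98
tool_pos: [503.1, -9.8, 61.7]
tcp_rot: [-90.0, -0.1, -0.1]
ft_force: [3.8, -2.2, -9.5]
finger_gap: 8.1
```

arm_command --commands '[[0, [-0.6, 0, 0], [0, 0, 0]], [0, [-0.5, 0, 0], [0, 0, 0]], [0, [-0.4, 0, 0], [0, 0, 0]], [0, [-0.2, 0, 0], [0, 0, 0]]]'

```text
time: 3.32
tool_pos: [448.4, -9.9, 61.7]
tcp_rot: [-90.1, -0.2, -0.1]
ft_force: [3.6, -2.0, -13.8]
finger_gap: 8.7
```

arm_command --commands '[[0, [-0.2, 0, 0], [0, 0, 0]], [0, [-0.15, 0, 0], [0, 0, 0]], [0, [-0.1, 0, 0], [0, 0, 0]], [0, [-0.1, 0, 0], [0, 0, 0]]]'

```text
time: 3.65
tool_pos: [430.9, -9.9, 61.8]
tcp_rot: [-90.1, -0.3, -0.1]
ft_force: [24.9, -2.2, -28.4]
finger_gap: 8.3
```

arm_command --commands '[[0, [-0.1, 0, 0], [0, 0, 0]], [0, [-0.1, 0, 0], [0, 0, 0]]]'

```text
time: 3.82
tool_pos: [430.8, -9.9, 62.0]
tcp_rot: [-90.1, -1.2, -0.1]
ft_force: [26.1, -1.8, -39.4]
finger_gap: 8.3
```

arm_command --commands '[[50, [0.03, 0, 0], [0, 0, 0]], [50, [0, 0, 0], [0, 0, 0]], [50, [0, 0, 0], [0, 0, 0]], [50, [0, 0, 0.4], [0, 0, 0]], [50, [0, 0, 1], [0, 0, 0]]]'

```text
time: 4.23
tool_pos: [432.4, -9.0, 104.5]
tcp_rot: [-90.0, -1.1, -0.1]
ft_force: [0.5, 0.5, -0.8]
finger_gap: 42.8
```

arm_command --commands '[[65, [0, 0.5, 1], [0, 0, -4]], [65, [0, 0.95, 0.5], [0, 0, 0]], [65, [0, 0.95, 0], [0, 0, 0]], [65, [0, 0.95, 0], [0, 0, 0]], [65, [0, 0.95, 0], [0, 0, 0]]]'

```text
time: 4.65
tool_pos: [438.4, 120.6, 165.0]
tcp_rot: [-89.9, -2.1, -4.8]
ft_force: [0.9, -0.1, -0.8]
finger_gap: 55.2
```

arm_command --commands '[[65, [0, 0.95, 0], [0, 0, 0]], [65, [0, 0.95, 0], [0, 0, 0]], [65, [0, 0.95, 0], [0, 0, 0]], [65, [0, 0.95, 0], [0, 0, 0]], [65, [0, 0.95, 0], [0, 0, 0]]]'

```text
time: 5.07
tool_pos: [440.1, 272.2, 172.7]
tcp_rot: [-89.6, -2.6, -4.8]
ft_force: [0.3, 0.1, 0.4]
finger_gap: 55.6
```

```bash
python3 - <<'E'
from h import *
s=sense();print(s['tool_pos'].round(1),s['tcp_rot'].round(1))
im={n:snapshot(n) for n in("top","side")}
for n in im:
  cv2.imwrite(f"pics/{n}1.png",im[n])
  for k in blobs(im[n],"red",5): print(n,"red",k[:,0].mean(0),cv2.contourArea(k),cast(n,k[:,0].mean(0),40)[0].round(1))
cv2.imwrite("pics/c2.png",cv2.resize(im["top"][150:290,180:310],None,fx=4,fy=4,interpolation=cv2.INTER_CUBIC))
E
```

```text
[440.1 272.2 172.7] [-89.6  -2.6  -4.8]
top red [261. 231.] 60.0 [529.4 -49.7  40. ]
top red [227. 231.] 60.0 [529.4  35.3  40. ]
top red [261. 198.] 60.0 [613.4 -49.   40. ]
top red [228. 198.] 60.0 [613.4  34.4  40. ]
side red [260.         223.04545455] 40.0 [527.7 -50.1  40. ]
side red [283.85714286 209.61904762] 36.5 [610.2 -50.1  40. ]
side red [242. 206.] 35.0 [526.9  34.3  40. ]
side red [265.73684211 193.36842105] 29.5 [610.1  34.4  40. ]
```

View pics/c2.png

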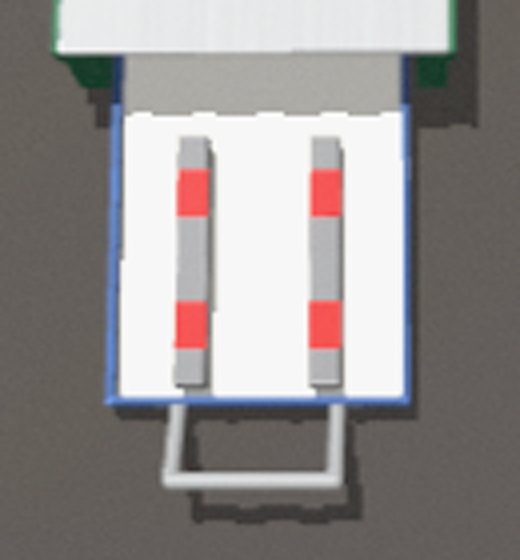

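```bash
python3 - <<'E'
from h import *
im={n:cv2.imread(f"pics/{n}0.png") for n in("top","side")}
for n in im:
  for c in("ochre","blue"):
    for r in rects(n,im[n],c,9): 
      if 100<r[2][1]<200 and r[2][0]<60: print(n,c,*r)
E
```

```text
top ochre [436.2 319.4] 85.9 [ 31.8 155.1] [116. 269.]
top ochre [ 565.8 -335.7] 75.6 [ 32.9 152.5] [374. 219.]
top blue [ 427.5 -340.7] 104.9 [ 31.1 152.7] [377. 273.]
top blue [552.2 318.7] 92.8 [ 32.4 152.5] [119. 224.]
side ochre [ 563.3 -333.6] 75.5 [ 38.4 160.4] [341. 292.]
side ochre [433.3 319.2] 86.0 [ 36.9 170.5] [166. 176.]
side blue [ 424.7 -338.7] 105.0 [ 38.5 155.1] [299. 324.]
side blue [548.4 318. ] 92.8 [ 39.8 168.3] [198. 161.]
```

arm_command --commands '[[65, [-0.08, 0.8, -0.5], [-0.4, 2.6, 0.7]], [65, [-0.08, 0.7, -0.9], [0, 0, 0]], [65, [0, 0, -0.95], [0, 0, 0]], [65, [0, 0, -0.95], [0, 0, 0]], [65, [0, 0, -0.7], [0, 0, 0]]]'

```text
time: 5.58
tool_pos: [440.9, 325.6, 61.3]
tcp_rot: [-89.6, -0.8, -3.7]
ft_force: [-0.7, -0.7, -0.1]
finger_gap: 55.9
```

arm_command --commands '[[65, [-0.2, -0.21, -0.6], [0, 0.8, 0]], [65, [0, 0, -0.6], [0, 0, 0]], [65, [0, 0, 0], [0, 0, 0]]]'

```text
time: 5.83
tool_pos: [432.6, 316.8, 20.5]
tcp_rot: [-89.9, 0.4, -3.7]
ft_force: [-0.6, -1.3, -0.2]
finger_gap: 55.8
```

arm_command --commands '[[65, [0.06, 0.08, 0.06], [0, 0, 0]], [65, [0, 0, 0], [0, 0, 0]], [10, [0, 0, 0], [0, 0, 0]], [10, [0, 0, 0], [0, 0, 0]], [10, [0, 0, 0], [0, 0, 0]]]' --force 30

```text
time: 6.25
tool_pos: [437.9, 320.2, 28.1]
tcp_rot: [-89.7, 0.1, -3.7]
ft_force: [-0.2, -0.1, -1.0]
finger_gap: 29.2
```

arm_command --commands '[[10, [0, 0, 0], [0, 0, 0]], [10, [0, 0, 0.3], [0, 0, 0]], [10, [0, 0, 0.7], [0, 0, 0]], [10, [0, 0, 0.9], [0, 0, 0]]]'

```text
time: 6.58
tool_pos: [434.8, 318.4, 83.5]
tcp_rot: [-90.0, 0.5, -3.7]
ft_force: [0.9, 0.5, -1.2]
finger_gap: 29.2
```

arm_command --commands '[[10, [0.2, -0.5, 0.9], [0, 0, 0]], [10, [0.5, -0.9, 0.6], [0, 0, 1]], [10, [0.5, -0.9, 0.2], [0, 0, 1]], [10, [0.5, -0.9, 0], [0, 0, 1]], [10, [0.5, -0.9, 0], [0, 0, 0]]]'

```text
time: 7.0
tool_pos: [503.3, 198.2, 149.5]
tcp_rot: [-89.6, -0.2, 0.0]
ft_force: [0.2, 0.9, -1.7]
finger_gap: 29.1
```

arm_command --commands '[[10, [0.5, -0.9, 0], [0, 0, 0]], [10, [0.5, -0.9, 0], [0, 0, 0]], [10, [0.5, -0.9, 0], [0, 0, 0]], [10, [0.5, -0.9, 0], [0, 0, 0]], [10, [0.5, -0.9, 0], [0, 0, 0]]]'

```text
time: 7.42
tool_pos: [582.6, 56.7, 157.0]
tcp_rot: [-89.5, -0.7, 0.1]
ft_force: [0.5, 0.9, -1.7]
finger_gap: 28.9
```

arm_command --commands '[[10, [0.4, -0.7, 0], [0, 0, 0]], [10, [0.2, -0.2, 0], [0, 0, 0]], [10, [0, 0, 0], [0, 0, 0]], [10, [0, 0, 0], [0, 0, 0]]]'

```text
time: 7.75
tool_pos: [603.8, 22.2, 160.6]
tcp_rot: [-89.6, -0.9, -0.3]
ft_force: [0.2, 0.1, -0.4]
finger_gap: 29.0
```

arm_command --commands '[[10, [0.28, -0.9, -0.5], [-0.4, 0.9, 0.3]], [10, [0, 0, -0.8], [0, 0, 0]], [10, [0, 0, -0.6], [0, 0, 0]], [10, [0, 0, -0.5], [0, 0, 0]], [10, [0, 0, 0], [0, 0, 0]]]'

```text
time: 8.17
tool_pos: [611.9, 1.5, 90.3]
tcp_rot: [-89.9, -0.3, 0.4]
ft_force: [-0.8, 0.1, -0.8]
finger_gap: 28.8
```

arm_command --commands '[[10, [0, 0, 0], [0, 0, 0]], [10, [0, 0, 0], [0, 0, 0]]]'

```text
time: 8.33
tool_pos: [610.6, 4.3, 90.5]
tcp_rot: [-89.9, -0.1, 0.6]
ft_force: [-0.0, -0.5, -0.8]
finger_gap: 28.8
```

arm_command --commands '[[10, [0.07, -0.4, -0.2], [0, 0, -0.5]], [10, [0, 0, -0.2], [0, 0, 0]], [10, [0, 0, 0], [0, 0, 0]], [10, [0, 0, 0], [0, 0, 0]]]'

```text
time: 8.67
tool_pos: [615.0, -7.3, 81.9]
tcp_rot: [-89.9, -0.5, 0.1]
ft_force: [0.1, -0.1, -0.9]
finger_gap: 28.9
```

arm_command --commands '[[10, [-0.1, 0, -0.25], [0, 0.4, 0]], [10, [0, 0, -0.1], [0, 0, 0]], [10, [0, 0, 0], [0, 0, 0]], [10, [0, 0, 0], [0, 0, 0]]]'

```text
time: 9.0
tool_pos: [612.2, -7.5, 71.2]
tcp_rot: [-89.9, -0.1, 0.1]
ft_force: [0.0, 0.1, -0.8]
finger_gap: 28.9
```

arm_command --commands '[[10, [0, 0, -0.08], [0, 0, 0]], [10, [0, 0, -0.06], [0, 0, 0]], [10, [0, 0, -0.04], [0, 0, 0]]]'

```text
time: 9.25
tool_pos: [613.1, -7.5, 67.0]
tcp_rot: [-89.9, -0.2, 0.1]
ft_force: [-3.9, 0.3, 15.6]
finger_gap: 28.9
```

```bash
python3 - <<'E'
from h import *
s=sense();print(s['tool_pos'].round(1),s['tcp_rot'].round(1),s['ft_force'].round(1))
im=snapshot("side")
cv2.imwrite("pics/c3.png",cv2.resize(im[130:260,190:340],None,fx=5,fy=4.5,interpolation=cv2.INTER_CUBIC))
E
```

```text
[613.1  -7.5  67. ] [-89.9  -0.2   0.1] [-3.9  0.3 15.6]
```

View pics/c3.png

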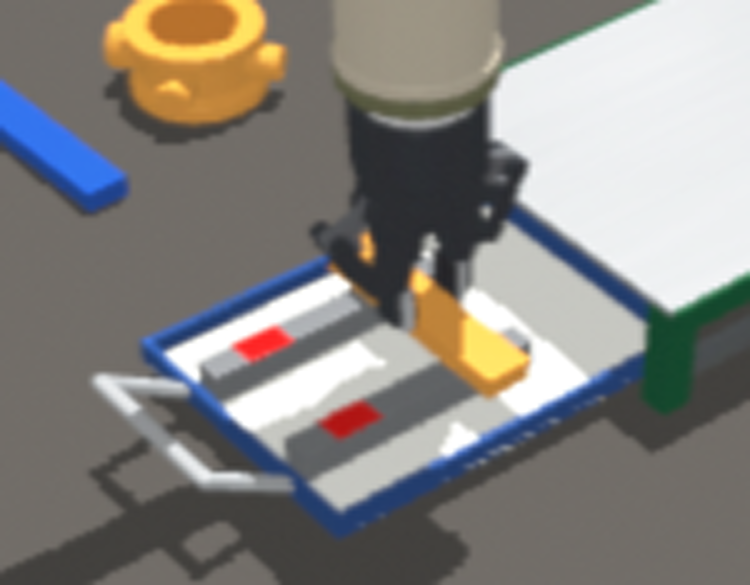

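arm_command --commands '[[60, [0, 0, 0.02], [0, 0, 0]], [60, [0, 0, 0], [0, 0, 0]], [60, [0, 0, 0.03], [0, 0, 0]], [60, [0, 0, 0.5], [0, 0, 0]], [60, [0, 0, 1], [0, 0, 0]]]'

```text
time: 9.72
tool_pos: [608.8, -7.0, 107.5]
tcp_rot: [-89.8, 0.4, 0.1]
ft_force: [0.4, 0.1, -0.6]
finger_gap: 51.3
```

arm_command --commands '[[65, [0, -0.3, 1], [0, 0, -3]], [65, [-0.1, -0.9, 0.3], [0, 0, -4]], [65, [-0.15, -0.95, 0], [0, 0, -4]], [65, [-0.15, -0.95, 0], [0, 0, -3.5]], [65, [-0.15, -0.95, 0], [0, 0, 0]]]'

```text
time: 10.13
tool_pos: [595.8, -126.5, 156.2]
tcp_rot: [-89.7, -0.2, -14.6]
ft_force: [1.2, 0.4, 0.1]
finger_gap: 55.8
```

arm_command --commands '[[65, [-0.15, -0.95, 0], [0, 0, 0]], [65, [-0.15, -0.95, 0], [0, 0, 0]], [65, [-0.15, -0.95, 0], [0, 0, 0]], [65, [-0.15, -0.95, 0], [0, 0, 0]], [65, [-0.15, -0.95, 0], [0, 0, 0]]]'

```text
time: 10.55
tool_pos: [571.8, -275.5, 157.2]
tcp_rot: [-89.7, -0.3, -14.5]
ft_force: [0.9, 0.5, -0.6]
finger_gap: 55.6
```

arm_command --commands '[[65, [-0.15, -0.9, 0], [0, 0, 0]], [65, [0, -0.4, -0.3], [0, 0, 0]], [65, [0, 0, -0.6], [0, 0, 0]], [65, [0, 0, 0], [0, 0, 0]]]'

```text
time: 10.88
tool_pos: [565.2, -323.7, 129.7]
tcp_rot: [-89.9, -0.5, -14.9]
ft_force: [0.0, 0.9, -1.2]
finger_gap: 55.8
```

```bash
cat > chk.py <<'E'
from h import *
import sys
def chk(tag,z,cols):
    s=sense();print(s['tool_pos'].round(1),s['tcp_rot'].round(1),round(s['time'],2))
    for n in("top","side"):
        im=snapshot(n); cv2.imwrite(f"pics/{n}_{tag}.png",im)
        for c in cols:
            for r in rects(n,im,c,z,200):
                if 400<r[0][0]<700 and abs(r[0][1])<150 and r[2][1]<220: print(n,c,*r)
E
python3 -c "
from chk import *
chk('a',49,['ochre'])"
```

```text
[ 565.2 -323.7  129.7] [-89.9  -0.5 -14.9] 10.88
side ochre [611.3  -6.2] 89.8 [ 39.6 161.1] [275. 199.]
```

arm_command --commands '[[65, [0, -0.4, -0.8], [0, 0.4, 0.3]], [65, [0, 0, -0.9], [0, 0, 0]], [65, [0, 0, -0.9], [0, 0, 0]], [65, [0, 0, -0.4], [0, 0, 0]], [65, [0, 0, 0], [0, 0, 0]]]'

```text
time: 11.4
tool_pos: [572.7, -333.4, 48.4]
tcp_rot: [-90.2, -0.9, -14.2]
ft_force: [-1.0, 0.1, 0.2]
finger_gap: 55.7
```

arm_command --commands '[[65, [0, 0, 0], [0, 0, 0]], [65, [0, 0, 0], [0, 0, 0]]]'

```text
time: 11.57
tool_pos: [573.6, -332.1, 49.9]
tcp_rot: [-90.2, -0.9, -14.1]
ft_force: [-0.6, -0.3, -0.2]
finger_gap: 55.7
```

arm_command --commands '[[65, [-0.3, -0.1, -0.45], [0.2, 0.8, -0.3]], [65, [0, 0, -0.45], [0, 0, 0]], [65, [0, 0, 0], [0, 0, 0]], [65, [0, 0, 0], [0, 0, 0]]]'

```text
time: 11.9
tool_pos: [566.9, -336.8, 26.2]
tcp_rot: [-90.3, -0.4, -14.4]
ft_force: [0.0, 0.1, 0.3]
finger_gap: 55.7
```

arm_command --commands '[[65, [-0.03, 0.07, 0], [0, 0, 0]], [65, [0, 0, 0], [0, 0, 0]], [10, [0, 0, 0], [0, 0, 0]], [10, [0, 0, 0], [0, 0, 0]], [10, [0, 0, 0], [0, 0, 0]]]'

```text
time: 12.32
tool_pos: [566.3, -335.1, 27.3]
tcp_rot: [-90.4, -0.5, -14.4]
ft_force: [-0.4, -0.0, -0.6]
finger_gap: 28.7
```

arm_command --commands '[[10, [0, 0, 0], [0, 0, 0]], [10, [0, 0, 0.3], [0, 0, 0]], [10, [0, 0, 0.7], [0, 0, 0]], [10, [0, 0, 0.9], [0, 0, 0]]]'

```text
time: 12.65
tool_pos: [561.6, -331.8, 78.7]
tcp_rot: [-90.1, 0.2, -14.4]
ft_force: [0.0, 0.0, -1.2]
finger_gap: 29.1
```

arm_command --commands '[[10, [0, 0.4, 0.9], [0, 0, 2]], [10, [-0.1, 0.9, 0.6], [0, 0, 4]], [10, [-0.1, 0.95, 0.2], [0, 0, 4]], [10, [-0.1, 0.95, 0], [0, 0, 4]], [10, [-0.1, 0.95, 0], [0, 0, 0]]]'

```text
time: 13.07
tool_pos: [552.2, -211.7, 143.7]
tcp_rot: [-90.6, -0.5, -0.2]
ft_force: [-0.1, 0.4, -1.0]
finger_gap: 28.8
```

arm_command --commands '[[10, [-0.1, 0.95, 0], [0, 0, 0]], [10, [-0.1, 0.95, 0], [0, 0, 0]], [10, [-0.1, 0.95, 0], [0, 0, 0]], [10, [-0.1, 0.95, 0], [0, 0, 0]], [10, [-0.1, 0.95, 0], [0, 0, 0]]]'

```text
time: 13.48
tool_pos: [536.9, -63.3, 149.5]
tcp_rot: [-90.7, -0.9, -0.2]
ft_force: [0.2, -0.3, 0.0]
finger_gap: 29.4
```

arm_command --commands '[[10, [-0.1, 0.8, 0], [0, 0, 0]], [10, [0, 0.2, -0.2], [0, 0, 0]], [10, [0, 0, -0.4], [0, 0, 0]], [10, [0, 0, 0], [0, 0, 0]], [10, [0, 0, 0], [0, 0, 0]]]'

```text
time: 13.9
tool_pos: [533.6, -27.2, 133.4]
tcp_rot: [-90.7, -1.1, 0.2]
ft_force: [0.0, 0.5, -0.2]
finger_gap: 29.1
```

arm_command --commands '[[10, [-0.2, 0.75, -0.5], [0.7, 1.1, -0.2]], [10, [0, 0, -0.7], [0, 0, 0]], [10, [0, 0, -0.6], [0, 0, 0]], [10, [0, 0, 0], [0, 0, 0]], [10, [0, 0, 0], [0, 0, 0]]]'

```text
time: 14.32
tool_pos: [529.1, -10.4, 78.8]
tcp_rot: [-90.0, -0.1, -0.5]
ft_force: [1.2, 0.2, 0.3]
finger_gap: 29.3
```

arm_command --commands '[[10, [-0.02, 0.12, -0.2], [0, 0, 0.5]], [10, [0, 0, -0.12], [0, 0, 0]], [10, [0, 0, 0], [0, 0, 0]], [10, [0, 0, 0], [0, 0, 0]]]'

```text
time: 14.65
tool_pos: [530.2, -9.0, 71.1]
tcp_rot: [-90.1, -0.2, -0.1]
ft_force: [-0.5, 0.1, -0.9]
finger_gap: 29.2
```

arm_command --commands '[[10, [-0.06, 0.07, -0.08], [0, 0, 0]], [10, [0, 0, -0.07], [0, 0, 0]], [10, [0, 0, -0.04], [0, 0, 0]]]'

```text
time: 14.9
tool_pos: [529.7, -7.0, 67.0]
tcp_rot: [-90.1, -0.4, -0.1]
ft_force: [0.7, 0.4, -1.6]
finger_gap: 29.2
```

arm_command --commands '[[10, [0, 0, -0.05], [0, 0, 0]], [60, [0, 0, 0], [0, 0, 0]], [60, [0, 0, 0], [0, 0, 0]], [60, [0, 0, 0.5], [0, 0, 0]], [60, [0, 0, 1], [0, 0, 0]]]'

```text
time: 15.32
tool_pos: [526.5, -6.3, 106.9]
tcp_rot: [-90.1, 0.0, -0.0]
ft_force: [0.2, 0.2, -0.6]
finger_gap: 50.8
```

arm_command --commands '[[65, [0, -0.3, 1], [0, 0, 3]], [65, [-0.25, -0.9, 0.3], [0, 0, 4]], [65, [-0.3, -0.95, 0], [0, 0, 4]], [65, [-0.3, -0.95, 0], [0, 0, 4]], [65, [-0.3, -0.95, 0], [0, 0, 0]]]'

```text
time: 15.73
tool_pos: [495.6, -126.9, 155.5]
tcp_rot: [-90.3, -0.6, 16.2]
ft_force: [0.1, 0.4, 0.3]
finger_gap: 55.2
```

arm_command --commands '[[65, [-0.3, -0.95, 0], [0, 0, 0]], [65, [-0.3, -0.95, 0], [0, 0, 0]], [65, [-0.3, -0.95, 0], [0, 0, 0]], [65, [-0.3, -0.95, 0], [0, 0, 0]], [65, [-0.3, -0.95, 0], [0, 0, 0]]]'

```text
time: 16.15
tool_pos: [448.3, -275.9, 157.2]
tcp_rot: [-90.4, -0.8, 16.4]
ft_force: [-0.1, 0.0, 0.4]
finger_gap: 55.4
```

arm_command --commands '[[65, [-0.3, -0.95, 0], [0, 0, 0]], [65, [-0.2, -0.6, -0.3], [0, 0, 0]], [65, [0, 0, -0.6], [0, 0, 0]], [65, [0, 0, 0], [0, 0, 0]], [65, [0, 0, 0], [0, 0, 0]]]'

```text
time: 16.57
tool_pos: [430.1, -332.0, 131.3]
tcp_rot: [-90.7, -0.8, 16.0]
ft_force: [0.8, 0.2, -0.3]
finger_gap: 55.9
```

```bash
python3 -c "
from chk import *
chk('b',49,['ochre'])
im=cv2.imread('pics/top_b.png')
cv2.imwrite('pics/c4.png',cv2.resize(im[100:350,150:400],None,fx=2.4,fy=2.4))"
```

```text
[ 430.1 -332.   131.3] [-90.7  -0.8  16. ] 16.57
side ochre [530. -11.] 89.4 [ 38.3 149.1] [252. 214.]
```

View pics/c4.png

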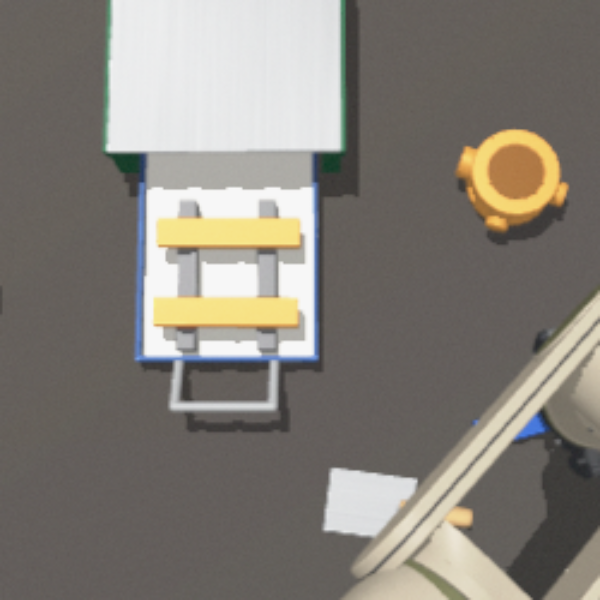

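```bash
sed -i 's/((12,120,120),(28,255,255))/((12,90,120),(32,255,255))/' h.py; python3 -c "
from h import *
for n in('top','side'):
  im=cv2.imread(f'pics/{n}_b.png')
  for r in rects(n,im,'ochre',49,200):
    if 400<r[0][0]<700 and abs(r[0][1])<150: print(n,*r)
im=cv2.imread('pics/top_b.png')
print(cv2.cvtColor(im,cv2.COLOR_BGR2HSV)[197,245])
"
```

```text
top [532.   -7.6] 90.1 [ 32.5 149.4] [244. 230.]
top [615.5  -8. ] 90.0 [ 33.3 148.1] [245. 197.]
side [530.  -11.8] 89.4 [ 38.4 150.7] [252. 214.]
[ 25 113 247]
```

arm_command --commands '[[65, [-0.15, -0.3, -0.6], [0.6, 1, -1]], [65, [0, 0, -0.9], [0, 0, 0]], [65, [0, 0, -0.9], [0, 0, 0]], [65, [0, 0, 0], [0, 0, 0]], [65, [0, 0, 0], [0, 0, 0]]]'

```text
time: 17.08
tool_pos: [430.9, -339.5, 64.5]
tcp_rot: [-90.3, -0.3, 15.4]
ft_force: [-0.7, -0.2, 1.5]
finger_gap: 55.5
```

arm_command --commands '[[65, [-0.18, 0, -0.6], [0.3, 0.3, -0.4]], [65, [0, 0, -0.7], [0, 0, 0]], [65, [0, 0, 0], [0, 0, 0]], [65, [0, 0, 0], [0, 0, 0]]]'

```text
time: 17.42
tool_pos: [430.2, -340.6, 33.1]
tcp_rot: [-90.3, -0.4, 15.2]
ft_force: [-0.6, 0.3, 0.6]
finger_gap: 55.3
```

arm_command --commands '[[65, [-0.18, 0.04, -0.25], [0.2, 0.3, -0.2]], [65, [0, 0, 0], [0, 0, 0]], [65, [0, 0, 0], [0, 0, 0]], [10, [0, 0, 0], [0, 0, 0]], [10, [0, 0, 0], [0, 0, 0]]]'

```text
time: 17.83
tool_pos: [427.8, -341.5, 32.3]
tcp_rot: [-90.4, -0.4, 15.0]
ft_force: [-0.6, 1.0, -0.8]
finger_gap: 32.4
```

arm_command --commands '[[10, [0, 0, 0], [0, 0, 0]], [10, [0, 0, 0], [0, 0, 0]]]'

```text
time: 18.0
tool_pos: [428.3, -342.0, 33.3]
tcp_rot: [-90.5, -0.4, 15.0]
ft_force: [-0.4, 0.8, -0.1]
finger_gap: 28.5
```

arm_command --commands '[[10, [0, 0, 0.3], [0, 0, 0]], [10, [0, 0, 0.7], [0, 0, 0]], [10, [0, 0, 0.9], [0, 0, 0]]]'

```text
time: 18.25
tool_pos: [424.1, -338.2, 85.8]
tcp_rot: [-89.9, -0.0, 15.0]
ft_force: [1.0, 0.3, -0.9]
finger_gap: 28.5
```

```bash
python3 -c "
from h import *
s=sense();print(s['tool_pos'],s['tcp_rot'])
im=snapshot('side');cv2.imwrite('pics/c5.png',cv2.resize(im[180:360,200:420],None,fx=3,fy=3))"
```

```text
[ 424.12133546 -338.19096743   85.78437498] [-8.98762149e+01 -4.14642899e-02  1.50019250e+01]
```

View pics/c5.png

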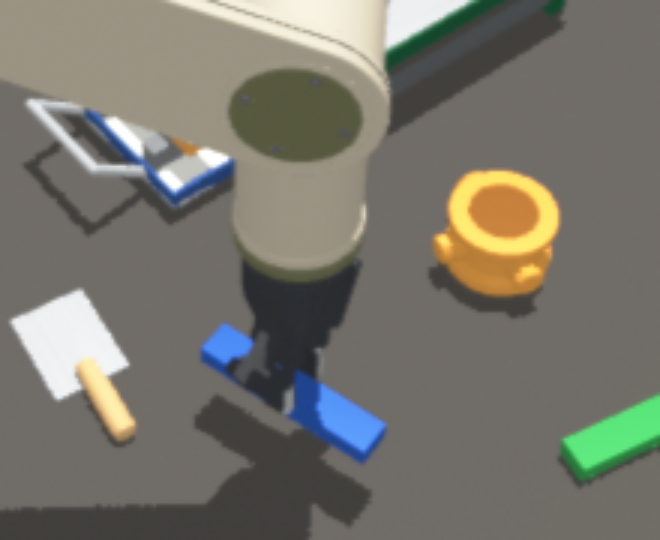

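arm_command --commands '[[10, [0.1, 0.3, 0.9], [0, 0, 4]], [10, [0.4, 0.8, 0.7], [0, 0, 7]], [10, [0.4, 0.8, 0.4], [0, 0, 7]], [10, [0.4, 0.8, 0.2], [0, 0, 7]], [10, [0.4, 0.8, 0], [0, 0, 7]]]'

```text
time: 18.72
tool_pos: [478.4, -237.8, 168.3]
tcp_rot: [-90.8, -0.3, 47.5]
ft_force: [0.8, -0.4, -0.6]
finger_gap: 28.5
```

arm_command --commands '[[10, [0.4, 0.8, 0], [0, 0, 7]], [10, [0.4, 0.8, 0], [0, 0, 7]], [10, [0.4, 0.8, 0], [0, 0, 7]], [10, [0.4, 0.8, 0], [0, 0, 7]], [10, [0.4, 0.8, 0], [0, 0, 7]]]'

```text
time: 19.13
tool_pos: [542.0, -112.4, 174.2]
tcp_rot: [-91.2, -0.2, 83.3]
ft_force: [0.3, -0.7, -1.2]
finger_gap: 28.8
```

arm_command --commands '[[10, [0.4, 0.8, 0], [0, 0, 7]], [10, [0.4, 0.8, 0], [0, 0, 1]], [10, [0, 0, 0], [0, 0, 0]], [10, [0, 0, 0], [0, 0, 0]]]'

```text
time: 19.47
tool_pos: [568.8, -56.7, 176.7]
tcp_rot: [-91.4, -0.3, 92.3]
ft_force: [0.1, -1.1, -1.7]
finger_gap: 28.4
```

arm_command --commands '[[10, [0.1, 0.25, -0.5], [0, 1.4, -2.3]], [10, [0, 0, -0.7], [0, 0, 0]], [10, [0, 0, -0.7], [0, 0, 0]], [10, [0, 0, -0.5], [0, 0, 0]], [10, [0, 0, 0], [0, 0, 0]]]'

```text
time: 19.88
tool_pos: [572.7, -51.9, 106.4]
tcp_rot: [-90.2, -0.2, 89.7]
ft_force: [0.2, 1.2, -1.5]
finger_gap: 28.4
```

arm_command --commands '[[10, [0, 0, 0], [0, 0, 0]]]'

```text
time: 19.97
tool_pos: [572.1, -52.6, 106.3]
tcp_rot: [-90.2, -0.2, 89.6]
ft_force: [0.4, 0.4, -0.4]
finger_gap: 28.6
```

arm_command --commands '[[10, [0, 0.14, -0.25], [0, 0.2, 0.4]], [10, [0, 0, -0.2], [0, 0, 0]], [10, [0, 0, 0], [0, 0, 0]], [10, [0, 0, 0], [0, 0, 0]]]'

```text
time: 20.3
tool_pos: [573.3, -49.9, 95.1]
tcp_rot: [-90.2, -0.1, 89.9]
ft_force: [0.2, -0.6, -0.5]
finger_gap: 28.7
```

arm_command --commands '[[10, [0, 0.02, -0.1], [0, 0.2, 0]], [10, [0, 0, -0.06], [0, 0, 0]], [10, [0, 0, 0], [0, 0, 0]]]'

```text
time: 20.55
tool_pos: [574.4, -49.4, 91.6]
tcp_rot: [-90.1, -0.1, 89.9]
ft_force: [0.6, -0.3, -1.0]
finger_gap: 28.5
```

arm_command --commands '[[10, [-0.04, 0, -0.06], [0, 0, 0]], [10, [0, 0, -0.05], [0, 0, 0]]]'

```text
time: 20.72
tool_pos: [574.8, -49.5, 90.5]
tcp_rot: [-90.3, -0.1, 89.9]
ft_force: [-3.6, 0.9, 13.5]
finger_gap: 28.7
```

arm_command --commands '[[60, [0, 0, 0], [0, 0, 0]], [60, [0, 0, 0.02], [0, 0, 0]], [60, [0, 0, 0.03], [0, 0, 0]], [60, [0, 0, 0.5], [0, 0, 0]], [60, [0, 0, 1], [0, 0, 0]]]'

```text
time: 21.13
tool_pos: [570.7, -48.8, 131.8]
tcp_rot: [-89.7, -0.2, 89.9]
ft_force: [0.1, 0.5, -0.2]
finger_gap: 51.1
```

arm_command --commands '[[65, [0, 0, 1], [0, 0, 0]], [65, [0, 0.6, 0.4], [0, 0, -7]], [65, [0, 0.95, 0], [0, 0, -7]], [65, [0, 0.95, 0], [0, 0, -7]], [65, [-0.1, 0.95, 0], [0, 0, -7]]]'

```text
time: 21.55
tool_pos: [570.8, 51.6, 183.6]
tcp_rot: [-90.3, -0.2, 61.2]
ft_force: [0.2, 0.3, -0.5]
finger_gap: 55.4
```

arm_command --commands '[[65, [-0.1, 0.95, 0], [0, 0, -7]], [65, [-0.1, 0.95, 0], [0, 0, -7]], [65, [-0.1, 0.95, 0], [0, 0, -7]], [65, [-0.1, 0.95, 0], [0, 0, -7]], [65, [-0.1, 0.95, 0], [0, 0, -7]]]'

```text
time: 21.97
tool_pos: [554.8, 200.2, 184.8]
tcp_rot: [-90.4, -0.3, 25.5]
ft_force: [-0.0, 0.9, 0.6]
finger_gap: 55.8
```

arm_command --commands '[[65, [-0.1, 0.95, 0], [0, 0, -7]], [65, [-0.1, 0.95, 0], [0, 0, -7]], [65, [-0.1, 0.95, -0.3], [0, 0, -7]], [65, [0, 0.2, -0.5], [0, 0, -3]], [65, [0, 0, 0], [0, 0, 0]]]'

```text
time: 22.38
tool_pos: [543.2, 302.4, 161.1]
tcp_rot: [-90.3, -0.4, 0.7]
ft_force: [-1.2, -0.5, -0.3]
finger_gap: 55.5
```

```bash
python3 -c "
from chk import *
chk('c',67,['blue','ochre'])
im=np.hstack([cv2.resize(cv2.imread('pics/top_c.png')[140:270,180:310],(400,400)),cv2.resize(cv2.imread('pics/side_c.png')[150:250,200:300],(400,400))])
cv2.imwrite('pics/c6.png',im)"
```

```text
[543.2 302.4 161.1] [-90.3  -0.4   0.7] 22.38
top blue [573.7 -49.2] 0.4 [ 27.4 149.9] [261. 212.]
top ochre [530.7  16.6] 90.1 [29.6 96.1] [234. 229.]
top ochre [613.1  16.5] 90.0 [30.3 94.2] [234. 196.]
side blue [571.5 -48.6] 180.0 [ 40.8 157.1] [272. 209.]
side ochre [521.5  17.7] 89.4 [38.8 85.9] [243. 204.]
side ochre [603.4  17.3] 87.4 [38.8 84.8] [268. 191.]
```

View pics/c6.png

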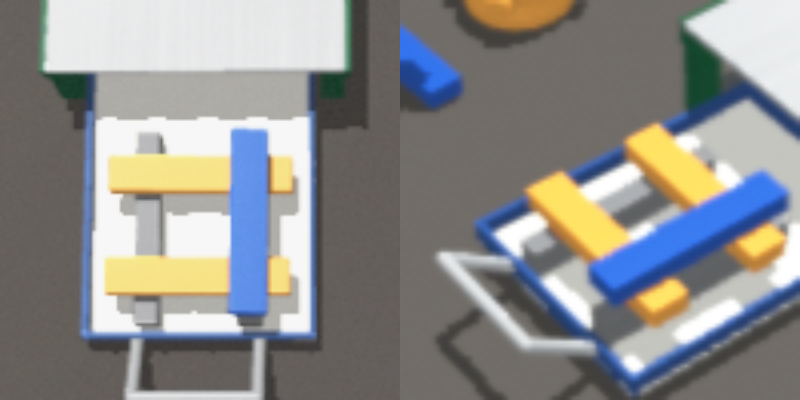

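arm_command --commands '[[65, [0.2, 0.6, -0.6], [0.3, 0.4, 2.1]], [65, [0, 0, -0.9], [0, 0, 0]], [65, [0, 0, -0.9], [0, 0, 0]], [65, [0, 0, -0.9], [0, 0, 0]], [65, [0, 0, 0], [0, 0, 0]]]'

```text
time: 22.9
tool_pos: [557.0, 315.6, 71.0]
tcp_rot: [-89.7, -0.9, 3.6]
ft_force: [-1.4, -0.3, -1.1]
finger_gap: 55.4
```

arm_command --commands '[[65, [0, 0, 0], [0, 0, 0]]]'

```text
time: 22.98
tool_pos: [557.6, 314.5, 71.7]
tcp_rot: [-89.8, -0.9, 3.6]
ft_force: [0.7, 0.3, 0.9]
finger_gap: 55.6
```

arm_command --commands '[[65, [-0.3, 0.15, -0.7], [0, 0.9, -0.8]], [65, [0, 0, -0.8], [0, 0, 0]], [65, [0, 0, -0.15], [0, 0, 0]], [65, [0, 0, 0], [0, 0, 0]], [65, [0, 0, 0], [0, 0, 0]]]'

```text
time: 23.4
tool_pos: [552.7, 318.7, 28.6]
tcp_rot: [-89.5, -0.4, 2.6]
ft_force: [0.4, 0.1, 0.0]
finger_gap: 55.2
```

arm_command --commands '[[65, [-0.08, 0.02, -0.08], [0, 0.3, 0.2]], [10, [0, 0, 0], [0, 0, 0]], [10, [0, 0, 0], [0, 0, 0]], [10, [0, 0, 0], [0, 0, 0]], [10, [0, 0, 0], [0, 0, 0]]]'

```text
time: 23.82
tool_pos: [553.2, 321.0, 32.1]
tcp_rot: [-89.3, -0.4, 2.9]
ft_force: [-0.2, 0.4, 0.1]
finger_gap: 28.6
```

arm_command --commands '[[10, [0, 0, 0], [0, 0, 0]]]'

```text
time: 23.9
tool_pos: [553.4, 321.2, 32.5]
tcp_rot: [-89.3, -0.5, 2.9]
ft_force: [0.4, 0.4, -1.4]
finger_gap: 28.8
```

arm_command --commands '[[10, [0, 0, 0.3], [0, 0, 0]], [10, [0, 0, 0.7], [0, 0, 0]], [10, [0, 0, 0.9], [0, 0, 0]], [10, [0, 0, 0.9], [0, 0, 0]], [10, [0, -0.3, 0.8], [0, 0, 4]]]'

```text
time: 24.32
tool_pos: [547.1, 310.4, 137.5]
tcp_rot: [-89.6, 0.3, 6.9]
ft_force: [0.4, 0.1, -0.7]
finger_gap: 28.9
```

arm_command --commands '[[10, [0, -0.6, 0.6], [0, 0, 7]], [10, [0.05, -0.8, 0.4], [0, 0, 7]], [10, [0.05, -0.8, 0], [0, 0, 7]], [10, [0.05, -0.8, 0], [0, 0, 7]], [10, [0.05, -0.8, 0], [0, 0, 7]]]'

```text
time: 24.73
tool_pos: [556.2, 197.9, 182.8]
tcp_rot: [-89.7, -0.6, 42.9]
ft_force: [0.1, 0.3, -0.2]
finger_gap: 28.8
```

arm_command --commands '[[10, [0.05, -0.8, 0], [0, 0, 7]], [10, [0.05, -0.8, 0], [0, 0, 7]], [10, [0.05, -0.8, 0], [0, 0, 7]], [10, [0.05, -0.8, 0], [0, 0, 7]], [10, [0.05, -0.8, 0], [0, 0, 7]]]'

```text
time: 25.15
tool_pos: [563.8, 72.4, 188.0]
tcp_rot: [-89.9, -0.7, 78.7]
ft_force: [0.8, -0.0, 0.1]
finger_gap: 29.2
```

arm_command --commands '[[10, [0.05, -0.7, 0], [0, 0, 6]], [10, [0, -0.3, 0], [0, 0, 4]], [10, [0, 0, 0], [0, 0, 0]], [10, [0, 0, 0], [0, 0, 0]]]'

```text
time: 25.48
tool_pos: [565.5, 35.6, 191.0]
tcp_rot: [-90.0, -0.6, 89.2]
ft_force: [0.5, -0.0, -1.1]
finger_gap: 29.0
```

arm_command --commands '[[10, [0.08, -0.03, -0.6], [-0.6, 0, 0.8]], [10, [0, 0, -0.8], [0, 0, 0]], [10, [0, 0, -0.8], [0, 0, 0]], [10, [0, 0, -0.7], [0, 0, 0]], [10, [0, 0, 0], [0, 0, 0]]]'

```text
time: 25.9
tool_pos: [570.1, 39.0, 106.1]
tcp_rot: [-90.5, -0.1, 89.3]
ft_force: [-0.5, -0.1, -1.6]
finger_gap: 28.9
```

arm_command --commands '[[10, [0, 0, 0], [0, 0, 0]]]'

```text
time: 25.98
tool_pos: [569.6, 40.0, 106.0]
tcp_rot: [-90.5, -0.1, 89.3]
ft_force: [0.8, -0.6, 0.0]
finger_gap: 28.6
```

arm_command --commands '[[10, [-0.02, -0.22, -0.25], [0, 0.4, 0.6]], [10, [0, 0, -0.2], [0, 0, 0]], [10, [0, 0, 0], [0, 0, 0]], [10, [0, 0, 0], [0, 0, 0]]]'

```text
time: 26.32
tool_pos: [571.0, 34.3, 95.6]
tcp_rot: [-90.3, -0.1, 89.9]
ft_force: [0.1, -0.2, -0.3]
finger_gap: 28.9
```

arm_command --commands '[[10, [-0.05, 0, -0.12], [0, 0.3, 0]], [10, [0, 0, -0.07], [0, 0, 0]], [10, [0, 0, -0.03], [0, 0, 0]]]'

```text
time: 26.57
tool_pos: [571.1, 34.1, 90.9]
tcp_rot: [-90.2, -0.1, 89.8]
ft_force: [0.6, -0.1, -0.1]
finger_gap: 28.9
```

arm_command --commands '[[10, [-0.03, 0, -0.06], [0, 0, 0]], [10, [0, 0, -0.05], [0, 0, 0]]]'

```text
time: 26.73
tool_pos: [570.9, 34.1, 88.5]
tcp_rot: [-90.3, -0.1, 89.8]
ft_force: [-3.0, -0.6, 11.2]
finger_gap: 29.1
```

Contact; release, rise, move away, and check.

arm_command --commands '[[60, [0, 0, 0], [0, 0, 0]], [60, [0, 0, 0.02], [0, 0, 0]], [60, [0, 0, 0.03], [0, 0, 0]], [60, [0, 0, 0.5], [0, 0, 0]], [60, [0, 0, 1], [0, 0, 0]]]'

```text
time: 27.15
tool_pos: [566.2, 34.1, 129.2]
tcp_rot: [-89.6, -0.1, 89.8]
ft_force: [0.5, 0.2, -1.3]
finger_gap: 51.5
```

arm_command --commands '[[65, [0, 0, 1], [0, 0, 0]], [65, [0, 0, 1], [0, 0, 0]], [65, [-0.1, 0.95, 0.5], [0, 0, 0]], [65, [-0.1, 0.95, 0], [0, 0, 0]], [65, [-0.1, 0.95, 0], [0, 0, 0]]]'

```text
time: 27.57
tool_pos: [559.4, 116.7, 214.5]
tcp_rot: [-90.1, -0.1, 89.3]
ft_force: [1.0, 0.4, -2.2]
finger_gap: 55.7
```

arm_command --commands '[[65, [-0.2, 0.95, 0], [0, 0, 0]], [65, [-0.2, 0.95, 0], [0, 0, 0]], [65, [-0.2, 0.95, 0], [0, 0, 0]], [65, [-0.2, 0.95, 0], [0, 0, 0]], [65, [-0.2, 0.95, 0], [0, 0, 0]]]'

```text
time: 27.98
tool_pos: [529.1, 265.2, 217.7]
tcp_rot: [-90.4, -0.1, 89.2]
ft_force: [0.4, -0.3, 0.8]
finger_gap: 55.5
```

arm_command --commands '[[65, [-0.3, 0.95, 0], [0, 0, 0]], [65, [-0.3, 0.95, 0], [0, 0, 0]], [65, [-0.3, 0.95, 0], [0, 0, 0]], [65, [0, 0, 0], [0, 0, 0]], [65, [0, 0, 0], [0, 0, 0]]]'

```text
time: 28.4
tool_pos: [497.6, 360.7, 217.7]
tcp_rot: [-90.4, -0.2, 89.5]
ft_force: [-0.3, -0.0, -0.1]
finger_gap: 55.3
```

```bash
python3 -c "
from chk import *
chk('d',67,['blue','ochre'])
im=np.hstack([cv2.resize(cv2.imread('pics/top_d.png')[140:270,180:310],(400,400)),cv2.resize(cv2.imread('pics/side_d.png')[130:330,190:390],(400,400))])
cv2.imwrite('pics/c7.png',im)
a,b=cv2.imread('pics/top_d.png'),cv2.imread('pics/top0.png')
for nm,(x,y) in dict(scraper=(315,310),pat_r=(363,174),pat_l=(118,175)).items():
  d=cv2.absdiff(a,b)[y-25:y+25,x-40:x+40].max(2); print(nm,(d>40).sum())
"
```

```text
[497.6 360.7 217.7] [-90.4  -0.2  89.5] 28.4
top blue [574.9 -49.2] 0.4 [ 27.4 147.5] [260. 212.]
top blue [574.9  34.4] 179.3 [ 29.  147.8] [226. 211.]
top ochre [530.7  -6.8] 90.1 [29.6 49.4] [243. 229.]
top ochre [611.9  -6.8] 90.0 [27.8 47.5] [244. 196.]
side blue [572.  -48.5] 0.5 [ 40.8 158.3] [272. 209.]
scraper 8
pat_r 0
pat_l 0
```

View pics/c7.png

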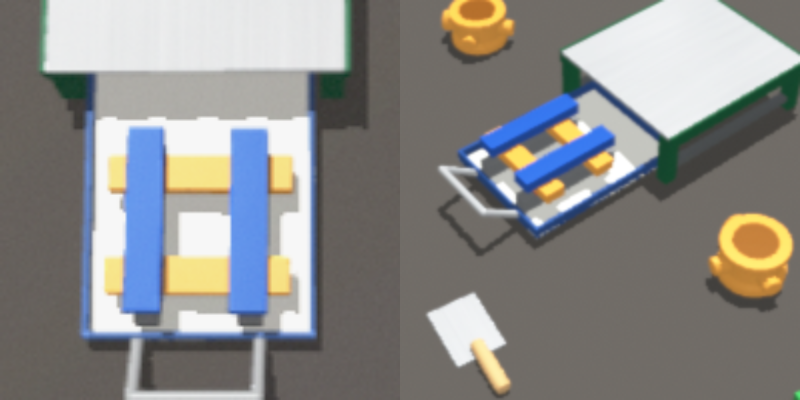

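```bash
python3 -c "
from bench import *
print(hand_in())"
```

```text
the job is handed in; nothing more can be done
None
```

The job is handed in at about 28.5 s of the 72 s allowed, with the gripper well clear of everything. I pulled the tray out until it met its stop. I then laid the two ochre bars over the rear and front marks, and the two blue bars across them above the bearers.

**Bars:** in the last top and side views the tower stands flat and square, with all bars within about 0.7°. The bars sit centred to about 1 mm across the tray. In depth the blue bars read 2–3.5 mm towards the rack. The ochre bars read 2–3 mm that way when laid; the two cameras themselves differ by about 2–3 mm in x.

**Tray:** it stopped with a 26 N jump after about 149 mm of pull, about 209–210 mm out by the camera. On release I may have nudged it back by up to 1 mm, which the pictures are too coarse to show. The rim and handle look unmoved since.

**Bystanders:** comparing the first and last top pictures shows no change at either pattern. At the scraper only 8 pixels differ, which I took as noise.

**One check was incomplete:** the side camera gave a reading for only one of the two blue bars at the end, so the other rests on the top view and the picture.

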